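# Tip the nuts out of the twin-bay tray

## Task

On the smith's bench a twin-bay tray hangs on pivots over a catch pan; one bay holds two hexagon nuts, the other a slotted strap clamp. Using the handle bar, tip the tray towards the nuts' side until both nuts have slid out into the pan below, keeping the clamp in its bay all the while, then swing the tray back level and let go.

Things in the scene. Friction and masses are not known exactly. Their poses are not given: they have to be found in the camera images.
- tote_grip (a point): Middle of the tray's handle: a round steel bar 16 mm thick, 140 mm long, along this point's x, horizontal, clear all round; it may turn between upright fingers. Level tray: 275 mm above the bench, z up. It swings about a fixed pivot line parallel to it, 115 mm below along its -z. Bays lie at its +y and -y sides: 136 mm long, 100 mm from the 60 mm high divider to the open mouth, floor 135 mm below the bar.
- tote (a joint): Tilt of the tray in rad, 0 = level (as at the start), stops at -1.2 and 1.2. Negative: the bar leans to its +y side and the +y bay is mouth-down; positive: the -y bay. Stiff hinge, about 4 N at the bar, stays where left. Parts in the lowered bay slide out between 0.6 and 1.05 rad; those in the raised bay slide to the divider and stay.
- stand: Fixed steel catch pan with two green posts that carry the tray's pivots. Origin on the bench, under the pivots' middle; its x runs along the pivot line, 160 mm above. Pan 160 mm (x) by 360 mm (y), rim 42 mm above the bench; posts at x = -88 and +88 mm, 175 mm high.
- nut1_mid (a point): Loose dark steel hexagon nut, 30 mm across flats, 16 mm high, 20 mm bore, 70 g, lying flat in one bay of the tray beside the other nut. The point is its centre (8 mm above its underside); its z axis is the bore.
- nut2_mid (a point): Loose dark steel hexagon nut, 30 mm across flats, 16 mm high, 20 mm bore, 70 g, lying flat in one bay of the tray beside the other nut (the second one). The point is its centre (8 mm above its underside); its z axis is the bore.
- clamp_mid (a point): Loose dark steel strap clamp: a flat bar 75 x 28 x 14 mm with a long slot, 150 g, lying flat in the bay without the nuts. The point is its centre (7 mm above its underside); x along its length. It must stay in its bay.
Mind the look-alikes: they are no part of the job. What is shaped like the part that bears nut2_mid but purple is not meant.

How it is judged:
By the outcome, as a careful person would: the job done as asked, in the order asked, and still so for the second after the job is handed in, with the robot touching nothing.
It also fails if it takes over 38 s, if anything falls off the work surface, if the arm or the gripper's body presses on something with over 40 N, if the wrist force passes 120 N, or if a joint passes its speed limit or range.

## Robot

A 6-joint arm with a two-finger parallel gripper is mounted at the origin on the work surface. World frame = base frame: x ahead of the robot, y to its left, z up, the work surface at z = 0. Lengths are in m, angles in rad, forces in N, time in s.
With the tool pointing down it reaches from about 0.4 to 0.925 m from the base axis. Payload 12.5 kg.
Tool frame: the origin (TCP) lies at the very end of the fingers, on their centre line; the grasp point (between the pads) lies 19 mm behind it; z points along the fingers, x is the direction in which the jaws open and shut, and the axes are right-handed (so a half turn about z gives the same grasp; the last joint's range is limited). The gripper opens to 95 mm and grips with 3 to 60 N. Pads are 20 mm wide; open, the fingers measure 119 mm over their backs; the gripper's body (75 mm by 180 mm) begins 59 mm behind the grasp point.
Start: joints at [-1.289, 0.491, 1.559, -0, 1.092, -0.106], TCP at [0.236, -0.579, 0.215] pointing down, gripper open.
Joint ranges: [-3.1, 3.1], [-0.84, 2.19], [0.05, 2.79], [-1.13, 4.28], [0.06, 2.93], [-2.69, 2.69]. Speed limits (rad/s): [2.22, 2.22, 2.79, 3.14, 3.14, 3.14].

## Interface

Orientations are given as a 3x3 rotation matrix whose columns are the frame's x, y, z axes.
In Python, from plant import ctrl gives the robot as it stands. The module is installed in compiled form; this text tells all that it offers.
- The arm moves only by the shell command python3 -m creep 'ROWS' [FORCE]. ROWS is text: rows parted by semicolons, each of 5 numbers parted by spaces: the shift along the tool's x, y, z in mm, then the turn about the tool's z in rad, then the opening in per cent of the stroke, from 0 (shut) to 100 (fully open). In form: x y z roll fingers; .... A call has 1 to 20 rows; each row shifts and turns the commanded pose from where the row before left it, along the tool's axes as they then stand; what a row does not reach is not made up. A row lasts 1/8 s, in which the tool goes at most 62.5 mm and 10.7 degrees, less where a joint would pass 70% of its speed; a pose out of reach is approached as far as the arm can. A call is refused whole if a number of a shift passes 62.5 or a number of a turn 0.188, either way. A call with a gripper value outside its range is refused whole. The fingers move at their own pace and stop on an object; FORCE is the grip in N (left out, the last holds). Time passes only in rows, so rows that do not move let the fingers close. It gives the time, the measured TCP pose, the force and the opening at its end, in the units of the state.
- ctrl.state(): the state, without advancing time (a new reading comes with each control period).
- ctrl.grab_frame(name): name is "scene" or "top" or "wrist"; returns (picture, depth): 400x640x3 uint8, red, green, blue; 400x640 float32, m along the optical axis (not along the pixel's ray), 0 where there is no reading.
- ctrl.calibration(name): a dict with "fovy" (degrees; the focal length in pixels is half the picture's height over the tangent of half this angle, whatever the lens; pixels are square), "cx", "cy" (the principal point, pixels), "rvec" (rotation vector, rad) and "tvec" (3), from world to camera coordinates, as OpenCV has them. Camera axes: x right, y down, z forward; pixel columns grow to the right and rows downward; lengths in m; the calibration is good to about 2 mm. A picture is of the moment at which its call begins: read the wrist's pose just before it. calibration takes no time and is no camera call; for the wrist camera it gives the pose at the moment of the call.
- ctrl.hand_in(): hands the job in, once; it reports no verdict.
Trained networks look in the newest picture that a camera, given by its name, has taken for a name from the list of things; names that differ only in an ending like _2 or _b are one class to them, and where a whole thing is asked for, a point or a joint stands for the part that bears it (a point fixed in the world has none). Each returns a list of dicts, best first, with "confidence" (0 to 1); they miss things now and then, are a little off and sometimes report something else, mostly with a low value. They report only what shows in the picture. A call takes as long as a camera call. They do not tell look-alikes from the thing itself.
- ctrl.cut_out(target, camera): "pixels" (400x640 bool, what is visible of it) and "box" ([centre column, centre row, width, height] in pixels, round what is visible of it).
The state is a dict: "t": time; "joint_positions": joint angles; "dq": joint speeds; "tau": joint torques, N m; "eef_pos": TCP position; "tcp_rot": TCP orientation; "force": force on the tool from outside, world axes, zero at the start; "ft_torque": the same for the moment, N m; "grip_width": finger opening in m.
Only numpy, scipy, OpenCV 4.12 (cv2) and the standard library are available. Lean on these libraries where they do the work, as an engineer would, in place of code of your own. Each camera call takes 0.05 s, during which the arm holds its last target.

## Working session

There is one attempt and no reset: what is moved stays moved. The work goes in short steps, Python scripts to look and compute and a shell command to move; the robot and the scene stay as the last step left them, time stands still between calls to the robot, and variables do not carry over. Pictures are saved under pics/ and viewed, and the job is handed in when it is done.

```bash
mkdir -p pics; cat > h.py <<'E'
import numpy as np,cv2
from plant import ctrl
def K(c):
    f=200/np.tan(np.radians(c["fovy"])/2); return f,c["cx"],c["cy"]
def unproj(c,u,v,d):
    f,cx,cy=K(c); R=cv2.Rodrigues(np.array(c["rvec"],float))[0]; t=np.array(c["tvec"],float).ravel()
    p=np.stack([(u-cx)/f*d,(v-cy)/f*d,d],-1); return (p-t)@R
def cloud(c,dep):
    v,u=np.mgrid[:400,:640]; return unproj(c,u.astype(float),v.astype(float),dep.astype(float))
E
python3 - <<'E'
from h import *
s=ctrl.state(); print(s["t"],s["eef_pos"],s["tcp_rot"],s["grip_width"])
for n in("scene","top"):
    im,d=ctrl.grab_frame(n); cv2.imwrite(f"pics/{n}0.png",im[:,:,::-1]); c=ctrl.calibration(n); np.savez(n+"0.npz",im=im,d=d,P=cloud(c,d)); print(n,c)
    if n=="top":
        for t in("tote","tote_grip","nut1_mid","clamp_mid","stand"):
            for r in ctrl.cut_out(t,n): print(t,r["confidence"],r["box"])
E
```

```text
0.0 [ 0.23629852 -0.57833465  0.21406561] [[ 3.78161311e-01 -9.25739658e-01 -3.29114729e-04]
 [-9.25739054e-01 -3.78161441e-01  1.06253238e-03]
 [-1.10808686e-03 -9.71342790e-05 -9.99999381e-01]] 0.09536956853663756
scene {'fovy': 51.40515224033492, 'cx': 323.49638884944477, 'cy': 206.4076301409207, 'rvec': array([ 1.48323306,  2.2674172 , -0.70926694]), 'tvec': array([ 0.20512176, -0.37223184,  1.11895652])}
top {'fovy': 54.57872371482498, 'cx': 312.65165325963426, 'cy': 204.9876177239029, 'rvec': array([ 2.10488091, -2.17000474,  0.15132741]), 'tvec': array([0.05797734, 0.59633836, 0.73177463])}
tote 0.65 [286.7, 255.8, 138.8, 116.9]
tote_grip 0.98 [286.4, 255.4, 140.3, 116.9]
nut1_mid 0.76 [256.3, 266.9, 17.2, 15.9]
nut1_mid 0.29 [310.1, 260.2, 25.6, 42.8]
clamp_mid 0.6 [310.5, 258.7, 21.3, 38.6]
stand 0.9 [289.9, 258.2, 194.9, 121.4]
```

View pics/scene0.png

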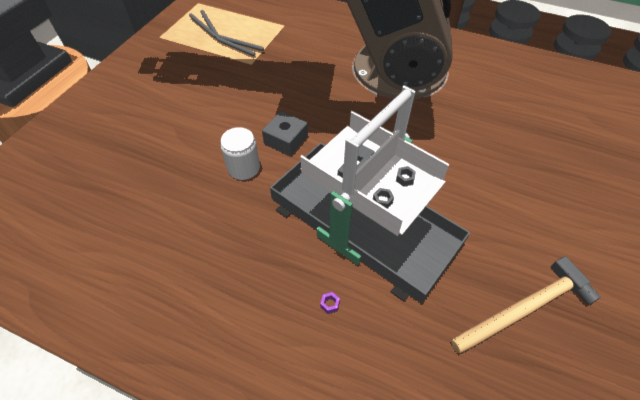

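View pics/top0.png

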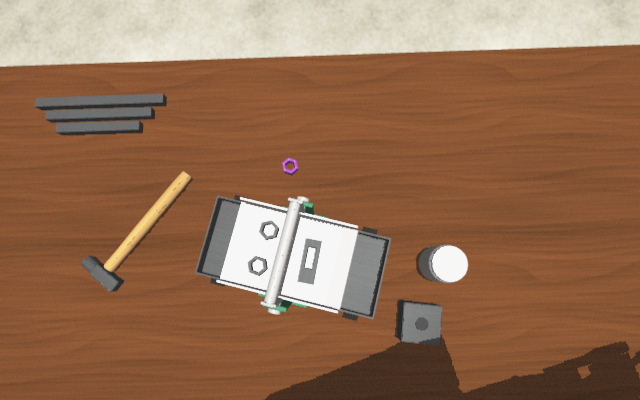

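The top view shows the nuts at (269,230) and (258,265), left of the bar. The clamp is at (311,259), to its right, and the purple look-alike is at (290,166) on the bench. The bar runs from about (296,203) to (273,306).

```bash
python3 - <<'E'
from h import *
for n in("top","scene"):
    z=np.load(n+"0.npz"); P=z["P"]; d=z["d"]
    m=(d>0)&(P[...,2]>0.262)&(P[...,2]<0.30)
    if n=="top":
        k=np.zeros((400,640),bool);k[195:315,255:310]=1
    else:
        k=np.zeros((400,640),bool);k[85:150,340:418]=1
    Q=P[m&k]; c=np.median(Q,0)
    for _ in range(5):
        C=Q-Q.mean(0); u,s,v=np.linalg.svd(C[:,:2],full_matrices=False); ax=v[0]; r=C[:,:2]@v[1]; Q=Q[abs(r)<0.012]
    a=(Q-Q.mean(0))[:,:2]@ax
    print(n,len(Q),Q.mean(0),ax,np.degrees(np.arctan2(ax[1],ax[0])),"ends",a.min(),a.max(),"mid",Q.mean(0)[:2]+ax*(a.min()+a.max())/2,"zmax",np.percentile(Q[:,2],[50,95,99]))
z=np.load("top0.npz")
for nm,u,v in(("n1",269,230),("n2",258,265),("cl",303,259),("purple",290,166)):
    p=z["P"][v-6:v+7,u-6:u+7].reshape(-1,3); print(nm,np.median(p,0),p[:,2].max())
E
```

```text
top 1321 [0.49790255 0.08218062 0.28177724] [-0.96262769  0.27082823] 164.28644270223288 ends -0.0765720399601663 0.07315040161534761 mid [0.49954943 0.08171728] zmax [0.28230334 0.28463139 0.28555842]
scene 1006 [0.50645415 0.08303383 0.28085765] [ 0.95781875 -0.28737301] -16.700746887822675 ends -0.08037168641461373 0.07025284634336966 mid [0.50160814 0.08448777] zmax [0.28226577 0.28467262 0.28556218]
n1 [0.54155556 0.116303   0.14190645] 0.15942403291399132
n2 [0.48187174 0.13602128 0.14167104] 0.1586603153834854
cl [0.48962597 0.05789782 0.14139654] 0.15623895886115793
purple [0.69018692 0.08643476 0.01110567] 0.01945756272417913
```

```bash
python3 -m creep '0 0 -53 0 100; 0 0 -53 0 100; -42.7 -41.2 0 0 100; -42.7 -41.2 0 0 100; -42.7 -41.2 0 0 100; -42.7 -41.2 0 0 100; -42.7 -41.2 0 0 100; -42.7 -41.2 0 0 100; -42.7 -41.2 0 0 100; -42.7 -41.2 0 0 100; -42.7 -41.2 0 0 100; -42.7 -41.2 0 0 100; -42.7 -41.2 0 0 100; -42.7 -41.2 0 0 100; 0 0 0 0.167 100; 0 0 0 0.167 100; 0 0 0 0.167 100; 0 0 0 0.167 100; 0 0 0 0 100' 15
python3 - <<'E'
from h import *
s=ctrl.state(); R=s["tcp_rot"]; p=s["eef_pos"]; print(s["t"],s["joint_positions"],p,R)
for n in("wrist","top"):
    im,d=ctrl.grab_frame(n); cv2.imwrite(f"pics/{n}1.png",im[:,:,::-1]);c=ctrl.calibration(n); np.savez(n+"1.npz",im=im,d=d,P=cloud(c,d))
print(R.T@(np.array([.5005,.083,.256])-p)*1000, "yaw err",np.degrees(np.arctan2(R[1,0],R[0,0]))+106.1)
P=np.load("wrist1.npz")["P"]; Q=P[(P[...,2]>.27)&(P[...,2]<.29)]; C=Q-np.median(Q,0); Q=Q[np.linalg.norm(C,axis=1)<.09]
if len(Q)>50:
    u,sv,v=np.linalg.svd(Q[:,:2]-Q[:,:2].mean(0),full_matrices=False); print("wrist bar",len(Q),Q.mean(0),v[0],Q.max(0)) 
E
```

```text
t: 2.72
eef_pos: [0.5002, 0.0827, 0.3206]
tcp_rot: [[-0.275, -0.961, 0.0], [-0.961, 0.275, -0.0], [0.0, -0.0, -1.0]]
force: [-0.0, 0.6, -0.0]
grip_width: 0.095
2.725 [ 3.35945156e-02  2.21829548e-01  1.68607119e+00 -9.25517688e-05
  1.23364392e+00  1.88347727e+00] [0.5002332  0.08272486 0.32064054] [[-2.75448116e-01 -9.61315938e-01  5.09044632e-05]
 [-9.61315937e-01  2.75448111e-01 -8.56797032e-05]
 [ 6.83437260e-05 -7.25355845e-05 -9.99999995e-01]]
[-0.34240201 -0.17600775 64.64053161] yaw err 0.11127926313868386
wrist bar 4168 [0.51677875 0.07940325 0.27968851] [-0.96219079  0.27237637] [0.57526565 0.10703834 0.28380013]
```

View pics/wrist1.png

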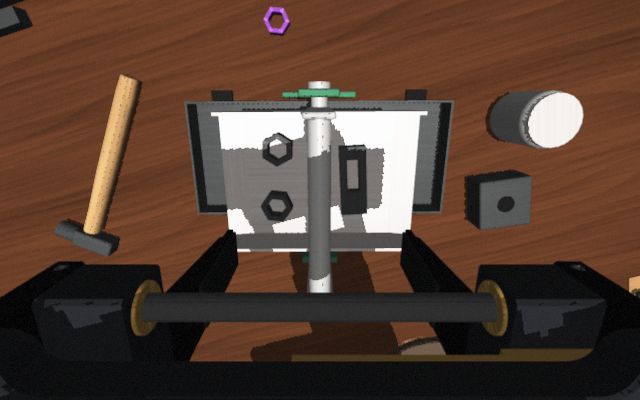

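The bar sits centred between the open fingers at column 319. The nuts are on the left, the hammer's side (+p), and the clamp is on the right. Next I descend and close.

```bash
python3 -m creep '0 0 25 0 100; 0 0 25 0 100; 0 0 14.6 0 100; 0 0 0 0 40; 0 0 0 0 12; 0 0 0 0 12; 0 0 0 0 8; 0 0 0 0 8; 0 0 0 0 8; 0 0 0 0 8' 15
python3 - <<'E'
import numpy as np
R=.115
th=np.arange(0,1.1001,.1); y=R*np.sin(th)*1e3; z=R*np.cos(th)*1e3
for a,b,c in zip(th[1:],np.diff(y),np.diff(z)): print(round(a,2),round(-b,1),round(-c,1))
E
```

```text
t: 4.08
eef_pos: [0.5003, 0.0827, 0.256]
tcp_rot: [[-0.277, -0.961, 0.0], [-0.961, 0.277, -0.0], [0.0, -0.0, -1.0]]
force: [0.3, -0.1, -1.4]
grip_width: 0.0302
0.1 -11.5 0.6
0.2 -11.4 1.7
0.3 -11.1 2.8
0.4 -10.8 3.9
0.5 -10.4 5.0
0.6 -9.8 6.0
0.7 -9.2 7.0
0.8 -8.4 7.8
0.9 -7.6 8.6
1.0 -6.7 9.4
1.1 -5.7 10.0
```

```bash
python3 -m creep '0 0 0 0 8; 0 0 0 0 8; 0 0 0 0 8; 0 0 0 0 8'
```

```text
t: 4.58
eef_pos: [0.5003, 0.0827, 0.256]
tcp_rot: [[-0.276, -0.961, -0.0], [-0.961, 0.276, -0.0], [0.0, -0.0, -1.0]]
force: [-0.1, -0.6, 0.2]
grip_width: 0.0156
```

Both fingers are on the bar (15.6 mm). I'll tilt to 0.5 rad and check.

```bash
python3 -m creep '-5.7 0 0.3 0 8; -5.8 0 0.3 0 8; -5.7 0 0.8 0 8; -5.7 0 0.9 0 8; -5.6 0 1.4 0 8; -5.5 0 1.4 0 8; -5.4 0 1.9 0 8; -5.4 0 2 0 8; -5.2 0 2.5 0 8; -5.2 0 2.5 0 8' 
python3 - <<'E'
from h import *
s=ctrl.state();print(s["force"],s["ft_torque"])
im,d=ctrl.grab_frame("scene"); cv2.imwrite("pics/scene2.png",im[:,:,::-1])
E
```

```text
t: 5.82
eef_pos: [0.5156, 0.1361, 0.2418]
tcp_rot: [[-0.277, -0.961, -0.0], [-0.961, 0.277, -0.0], [0.0, 0.0, -1.0]]
force: [0.6, -4.2, 3.1]
grip_width: 0.0157
[ 0.58967429 -4.22857768  3.12321795] [-0.87583821  0.02262205  0.04083595]
```

View pics/scene2.png

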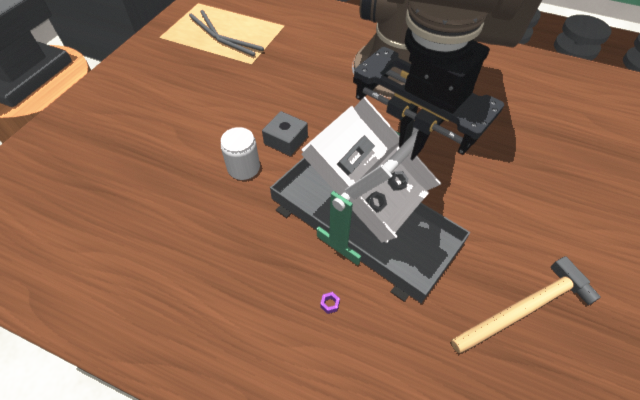

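The tray is at about 0.5 rad. The nuts are still in their bay at (398,181) and (377,201), and the clamp is in the raised bay. I'll continue slowly to about 1.1 rad.

```bash
python3 -m creep '-5 0 3 0 8; -4.8 0 3 0 8; -4.6 0 3.5 0 8; -4.6 0 3.5 0 8; -4.2 0 3.9 0 8; -4.2 0 3.9 0 8; -3.8 0 4.3 0 8; -3.8 0 4.3 0 8; -3.4 0 4.7 0 8; -3.3 0 4.7 0 8; -2.9 0 5 0 8; -2.8 0 5 0 8; 0 0 0 0 8; 0 0 0 0 8; 0 0 0 0 8; 0 0 0 0 8' 
python3 - <<'E'
from h import *
for n in("scene","top"):
    im,d=ctrl.grab_frame(n); cv2.imwrite(f"pics/{n}3.png",im[:,:,::-1])
E
```

```text
t: 7.88
eef_pos: [0.5287, 0.1813, 0.1931]
tcp_rot: [[-0.277, -0.961, 0.0], [-0.961, 0.277, 0.0], [-0.0, -0.0, -1.0]]
force: [3.3, -1.6, -5.0]
grip_width: 0.0157
```

View pics/scene3.png

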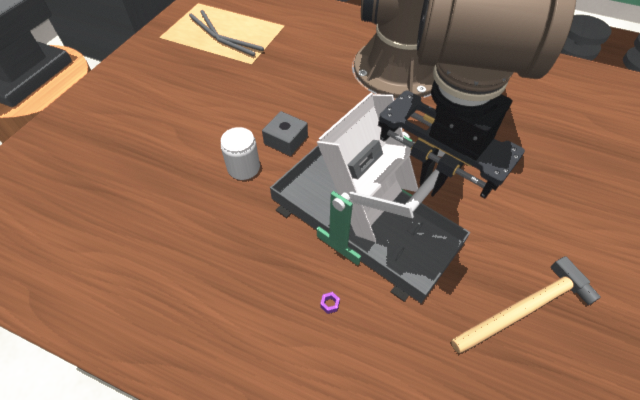

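View pics/top3.png

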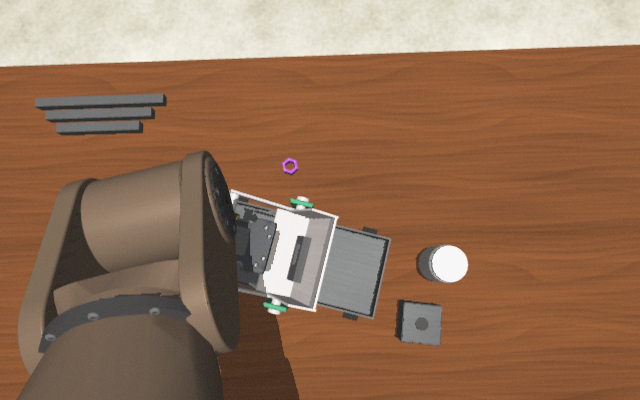

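The clamp rests against the divider, at (370,160) in the scene view and (298,258) in the top view. The nuts aren't clearly visible, so I'll brighten a crop.

```bash
python3 - <<'E'
from h import *
im=cv2.imread("pics/scene3.png")[170:310,330:480]; im=(255*(im/255.)**.4).astype(np.uint8)
cv2.imwrite("pics/crop3.png",cv2.resize(im,None,fx=4,fy=4,interpolation=cv2.INTER_CUBIC))
im,d=ctrl.grab_frame("wrist"); cv2.imwrite("pics/wrist3.png",(255*(im[:,:,::-1]/255.)**.5).astype(np.uint8))
E
```

```text
(no output)
```

View pics/crop3.png

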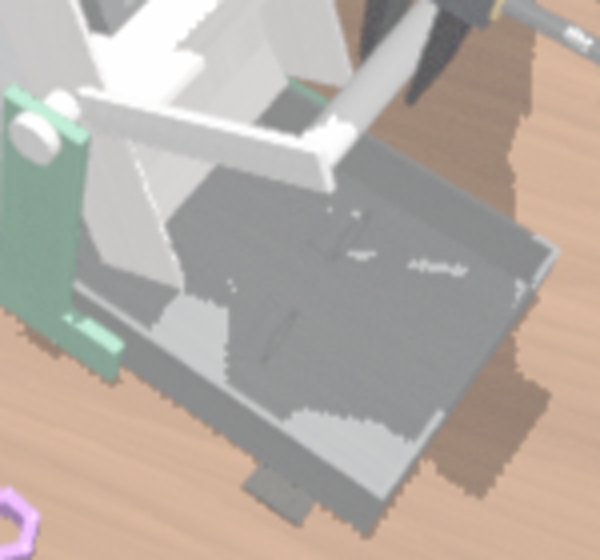

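View pics/wrist3.png

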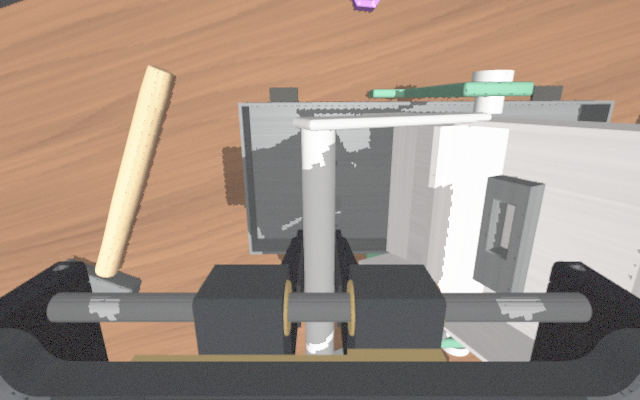

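The crop faintly shows two raised edges in the pan, at crop (345,235) and (280,335). I'll confirm with depth.

```bash
python3 - <<'E'
from h import *
ax=np.array([.961,-.277]);p=np.array([.277,.961]);o=np.array([.5005,.083])
for n in("scene","wrist"):
    im,d=ctrl.grab_frame(n); P=cloud(ctrl.calibration(n),d); X=(P[...,:2]-o)@ax*1e3; Y=(P[...,:2]-o)@p*1e3; Z=P[...,2]*1e3
    m=(d>0)&(abs(X)<72)&(Y>5)&(Y<172)&(Z<45)
    print(n,np.percentile(Z[m],[5,50,95]))
    fl=np.percentile(Z[m],30)
    # top height per 10mm cell
    G=np.full((17,15),-1)
    for x,y,z in zip(X[m],Y[m],Z[m]):
        i=int(y//10);j=int((x+75)//10)
        if 0<=i<17 and 0<=j<15: G[i,j]=max(G[i,j],int(round(z)))
    print(G)
    r=ctrl.cut_out("nut1_mid",n); print([(a["confidence"],a["box"]) for a in r])
E
```

```text
scene [ 6.01671074  7.99614186 30.77659893]
[[-1 -1 -1 -1 -1 -1 -1 -1 -1 -1 -1  9 10  9 -1]
 [-1 -1 -1 10 10 10  9  9  8 -1 -1 10 10 10 -1]
 [-1 -1  7 10 11 10 11 10 11 -1 -1 10 10 10 -1]
 [-1 -1  9 11 10 11  9 10 10 10  9 10 10 10 -1]
 [-1 -1  9 11 10 10 11 11  9 10 11 11 10 10 -1]
 [-1  6 10 12 11 11 10 10 11 10  9 10 10  9 -1]
 [-1 10 10 10 11 10 10 11 10 10 10 11 10 10 -1]
 [10 10  9 10 39 29 10 10 11 10 10  9 10 11 -1]
 [ 9 -1 39 40 42 31 10 10 -1 40 40 40 32 11 -1]
 [10  9 40 40 39 29 10 10 24 40 40 41 29  9 -1]
 [10 10 11 10 10 10 11 10 11 10 11 10 11 10 -1]
 [10  9 10 11 10 10 10 10 11 10 11 10 10 10 -1]
 [11 11 10 10 10  9 10 10 10 11 10 10 10  9 -1]
 [10 10 10 11 10 12 10 11 11 10 10  9 10  9 -1]
 [10 10 10 11 10 10 10 10 10 10 11 10 11 10 -1]
 [10 10 11 10 10 10 10 10 11 11 10 12 10 10 -1]
 [10 10 11 10 10 10 10 11 10 10 10 10 10  9 -1]]
[(0.54, [415.0, 225.7, 20.3, 12.7])]
wrist [3.90399544 5.14376073 6.50115154]
[[-1 -1 -1 -1 -1 -1 -1 -1 -1 -1 -1 -1 -1 -1  7]
 [-1 -1 -1 -1 -1 -1 -1 -1 -1 -1 -1 -1 -1 -1  6]
 [ 6  6  6  7  7  7  7  7  7  7  7  6  7 -1  7]
 [ 7  7  7  7  7  7  7  8  7  7  7  7  7 -1  6]
 [ 7  6  6  6  7  7  7  7  6  7  7  7  7 -1  7]
 [ 6  7  7  7  7  7  7  7  7  7  7  7  7 -1  7]
 [ 6  7  7  7  7  7  7  7  7  6  7  7  7 -1  8]
 [ 7  7  7  7  6  7  7  7  7  7  7  7  7 -1  7]
 [ 6  6 36 37 36 27  7  6 20 37 37 36 26 -1  8]
 [-1 -1 -1 -1 -1 -1 -1 -1 -1 -1 -1 -1 -1 -1  6]
 [-1 -1 -1 -1 -1 -1 -1 -1 -1 -1 -1 -1 -1 -1  7]
 [-1 -1 -1 -1 -1 -1 -1 -1 -1 -1 -1 -1 -1  6  7]
 [ 5  6  6  7  8  7  7  7  8  7  7  7  7  6  7]
 [ 7  7  7  7  6  7  7  8  7  7  7  7  7  6  7]
 [ 7  7  8  7  7  7  7  7  7  7  7  7  7  7  7]
 [ 7  7  6  7  6  7  7  7  7  7  7  7  7  7  7]
 [ 7  7  7  8  7  7  7  6  7  7  7  6  7  7  7]]
[(0.56, [337.8, 213.3, 2.2, 28.7])]
```

Depth shows both nuts clear of the tray, standing on edge in the pan. They are two 30 mm high blobs at 85 mm on the +y side, and the clamp is still in its bay. Swinging back along the same arc.

```bash
python3 -m creep '2.8 0 -5 0 8; 2.9 0 -5 0 8; 3.3 0 -4.7 0 8; 3.4 0 -4.7 0 8; 3.8 0 -4.3 0 8; 3.8 0 -4.3 0 8; 4.2 0 -3.9 0 8; 4.2 0 -3.9 0 8; 4.6 0 -3.5 0 8; 4.6 0 -3.5 0 8; 4.8 0 -3 0 8; 5 0 -3 0 8'
python3 -m creep '5.2 0 -2.5 0 8; 5.2 0 -2.5 0 8; 5.4 0 -2 0 8; 5.4 0 -1.9 0 8; 5.5 0 -1.4 0 8; 5.6 0 -1.4 0 8; 5.7 0 -0.9 0 8; 5.7 0 -0.8 0 8; 5.8 0 -0.3 0 8; 5.7 0 -0.3 0 8; 0 0 0 0 8; 0 0 0 0 8; 0 0 0 0 8'
python3 - <<'E'
from h import *
print(ctrl.state()["eef_pos"])
im,d=ctrl.grab_frame("scene"); cv2.imwrite("pics/scene4.png",im[:,:,::-1])
P=cloud(ctrl.calibration("scene"),d); np.save("sc4.npy",P)
ax=np.array([.961,-.277]);p=np.array([.277,.961]);o=np.array([.5005,.083])
def floor(P,tag):
    X=(P[...,:2]-o)@ax;Y=(P[...,:2]-o)@p;Z=P[...,2]
    m=(abs(X)<.06)&(abs(Y)<.095)&(abs(Y)>.01)&(Z>.125)&(Z<.155)
    for _ in range(4):
        A=np.c_[X[m],Y[m],np.ones(m.sum())]; k=np.linalg.lstsq(A,Z[m],rcond=None)[0]
        m=m&(abs(k[0]*X+k[1]*Y+k[2]-Z)<.004)
    print(tag,m.sum(),"slope",k)
floor(np.load("scene0.npz")["P"],"start"); floor(P,"now")
E
```

```text
t: 9.72
eef_pos: [0.5165, 0.1375, 0.2447]
tcp_rot: [[-0.277, -0.961, 0.005], [-0.961, 0.277, 0.004], [-0.005, -0.004, -1.0]]
force: [1.8, 12.4, 9.8]
grip_width: 0.0157
t: 11.35
eef_pos: [0.5002, 0.0827, 0.2574]
tcp_rot: [[-0.277, -0.961, 0.001], [-0.961, 0.277, -0.0], [-0.0, -0.001, -1.0]]
force: [-0.6, 1.0, 7.4]
grip_width: 0.0156
[0.50023274 0.08265944 0.25739971]
start 2489 slope [-0.00023704  0.00015245  0.1415338 ]
now 3165 slope [ 0.00126355 -0.0009208   0.14128052]
```

View pics/scene4.png

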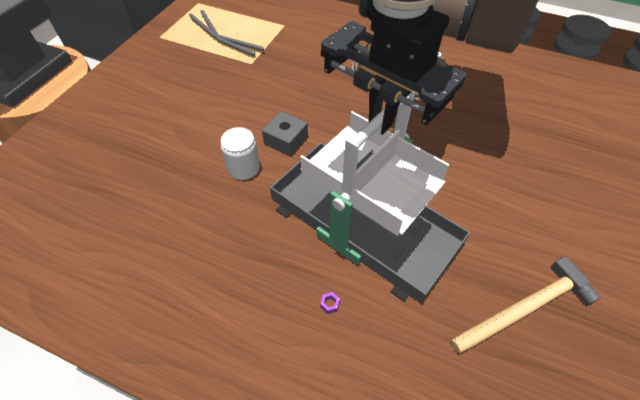

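The tray is level to about 1 mrad and both nuts are gone from the bay. Now I release and retreat upward.

```bash
python3 -m creep '0 0 1 0 8; 0 0 0 0 8; 0 0 0 0 30; 0 0 0 0 60; 0 0 0 0 100; 0 0 0 0 100; 0 0 0 0 100; 0 0 0 0 100; 0 0 0 0 100; 0 0 0 0 100; 0 0 0 0 100; 0 0 -30 0 100; 0 0 -40 0 100; 0 0 -40 0 100; 0 0 -40 0 100; 0 50 0 0 100; 0 50 0 0 100; 0 0 0 0 100'
python3 - <<'E'
from h import *
ax=np.array([.961,-.277]);p=np.array([.277,.961]);o=np.array([.5005,.083])
s=ctrl.state();print(s["t"],s["force"],s["eef_pos"])
for n in("scene","top","wrist"):
    im,d=ctrl.grab_frame(n); cv2.imwrite(f"pics/{n}5.png",im[:,:,::-1])
    P=cloud(ctrl.calibration(n),d);X=(P[...,:2]-o)@ax;Y=(P[...,:2]-o)@p;Z=P[...,2]
    m=(abs(X)<.06)&(abs(Y)<.095)&(abs(Y)>.01)&(Z>.125)&(Z<.155)
    for _ in range(4):
        if m.sum()<50: break
        A=np.c_[X[m],Y[m],np.ones(m.sum())]; k=np.linalg.lstsq(A,Z[m],rcond=None)[0]
        m=m&(abs(k[0]*X+k[1]*Y+k[2]-Z)<.004); 
    print(n,m.sum(),k)
    for t in ("clamp_mid","nut1_mid"): print(t,[(a["confidence"],a["box"]) for a in ctrl.cut_out(t,n)])
    q=(abs(X)<.072)&(Y>.1)&(Y<.172)&(Z>.02)&(Z<.1)&(d>0); print("raised px in outer pan",q.sum())
E
```

```text
t: 13.65
eef_pos: [0.4019, 0.111, 0.4059]
tcp_rot: [[-0.275, -0.961, 0.002], [-0.961, 0.275, 0.0], [-0.001, -0.002, -1.0]]
force: [0.8, -0.9, 0.2]
grip_width: 0.095
13.65 [ 0.80289606 -0.89425752  0.23977302] [0.40188235 0.11097488 0.40591541]
scene 3180 [-0.00137761 -0.00140761  0.14129048]
clamp_mid [(0.68, [365.4, 161.4, 19.2, 17.5])]
nut1_mid [(0.62, [416.1, 224.8, 16.2, 13.0])]
raised px in outer pan 0
top 5949 [-0.00090756 -0.00123885  0.1408675 ]
clamp_mid []
nut1_mid []
raised px in outer pan 0
wrist 12397 [ 0.00079224 -0.00226468  0.13844434]
clamp_mid [(0.95, [335.5, 83.7, 16.2, 64.6])]
nut1_mid []
raised px in outer pan 0
```

View pics/wrist5.png

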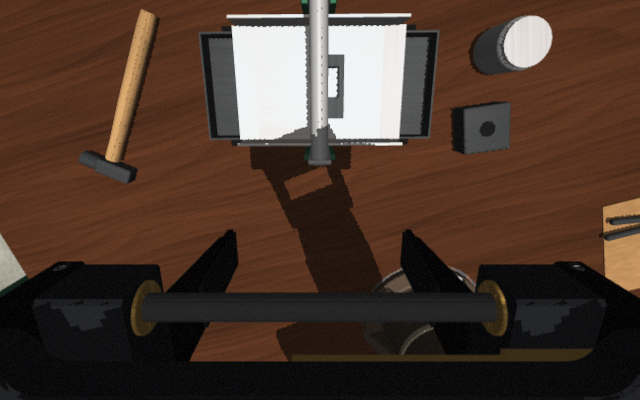

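View pics/scene5.png

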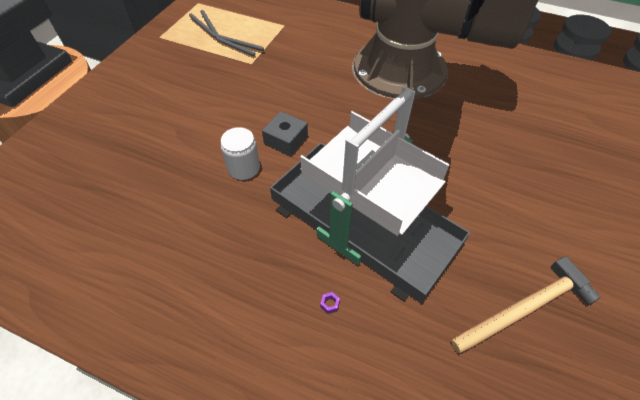

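The clamp is in its bay at (337,85) in the wrist view, the nut bay is empty, and the tray is level and free of the gripper. Handing in.

```bash
python3 -c "
from plant import ctrl
print(ctrl.hand_in())"
```

```text
the job is handed in; nothing more can be done
None
```

The job is done and handed in at about 14 s. I gripped the bar, tipped the tray to about 1.1 rad on the nuts' side, swung it back along the same arc, let go and moved clear.

- **Nuts:** With the tray tipped, depth showed two blobs about 30 mm high in the pan, most likely the nuts standing on edge. At the end the nut bay was empty. The final pictures show only one nut detection (0.62, scene camera, in the pan), because the level tray hides that part of the pan. I did not re-check the second nut after tilting.
- **Clamp:** It is in its bay against the divider, seen by the wrist camera (0.95) and the scene camera (0.68). The top camera's detector reported neither the clamp nor a nut.
- **Tray level:** The tilt measured about 1–2 mrad in all three cameras (0.0014, 0.0012 and 0.0023), against 0.0002 in the scene camera at the start.
- **Forces:** The gripper was open and touching nothing at the end. The highest wrist force I read was about 16 N, sampled only at the ends of moves.

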